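# Tuck the milk pan's handle in between its neighbours

### The job

The milk pan on the front ring of the hob has its long wooden handle sticking out over the front. Swing the handle round, past the low crêpe pan and not through the kettle, until it points straight to the back of the hob, lying free in the gap between the kettle and the crêpe pan, with the pan standing flat and centred on its front ring; then let go. Move the pan only by its two wooden handles, the long one and the short stub opposite, never by the bowl or its bare steel, and leave the kettle, the crêpe pan, the mugs and the coaster where they stand.

Things in the scene. Friction and masses are not known exactly. Their poses are not given: they have to be found in the camera images.
- ring (a point): centre of the hob's front ring (a printed circle 156 mm across), on the hob's top face, 6 mm above the countertop. Axes are the hob's: x points to the back of the hob (away from the robot), y to the hob's left, z up. The hob is a fixed flat dark slab 400 x 400 x 6 mm; its two rear rings are centred 165 mm behind this point and 108 mm to either side. The hob's place and yaw vary.
- pan_centre (a point): a point on the upright axis of the steel milk pan, 35 mm above its underside. x points along the long handle, z up; the stub handle points along -x. The pan stands loose on the front ring, up to about 17 mm off its centre, towards the front; bowl 140 mm across, 70 mm high, about 0.55 kg in all; it slides on the hob when pulled by a handle.
- long_grip (a point): gripping point of the pan's long wooden handle, 145 mm from the pan's axis and 60 mm above the pan's underside. The wood is a straight level bar 20 mm wide and 18 mm high, from 125 to 205 mm from the axis; a bare steel rod 10 mm thick joins it to the bowl and counts as bowl. Same axes as the pan (x outward along the handle).
- stub_grip (a point): gripping point of the pan's stub handle, opposite the long handle, 97 mm from the pan's axis, 60 mm above the pan's underside. A straight level wooden bar 20 mm wide, 18 mm high, from 70 to 112 mm from the axis; the pan's axes (it points along -x). As the pan turns, the stub passes the kettle with about 5 mm to spare if the pan is centred on the ring, more if the pan is drawn away from the kettle.
- kettle: domed steel kettle, 160 mm across, straight-sided to 125 mm, dome to 175 mm, bail handle over the top to 238 mm, spout towards its +x; origin at the centre of its underside. Stands loose (1.6 kg) on the left or the right rear ring, about 18 mm clear of the side of the long handle when that points straight back: too close for a gripper to hold the long handle there.
- crepe: shallow metal crepe pan, 160 mm across and 22 mm high, with a thin handle (33 mm high at most) towards its +x, 227 mm long from the centre; origin at the centre of its underside. It stands on the other rear ring; the milk pan's handle passes above it. Loose, 0.9 kg.
- mugs: three white ceramic mugs nested in one stack, 90 mm across, 160 mm high, their handles to the stack's +y (72 mm from the axis); origin at the centre of its underside. It stands on the countertop at one side of the hob, about 285 to 325 mm from the front ring's centre.
- coaster: round wooden coaster, 96 mm across, 10 mm thick, lying on the countertop at the other side of the hob; origin at the centre of its underside.
Not all that is in view belongs to the job. Leave any blue or turquoise look-alike of the kettle alone.

How it is judged:
By the outcome, as a careful person would: the job done as asked, in the order asked, and still so for the second after the job is handed in, with the robot touching nothing.
It also fails if it takes over 58 s, if anything falls off the work surface, if the arm or the gripper's body presses on something with over 40 N, if the wrist force passes 120 N, or if a joint passes its speed limit or range.

### The arm

A 7-joint arm with a two-finger parallel gripper is mounted at the origin on the work surface. World frame = base frame: x ahead of the robot, y to its left, z up, the work surface at z = 0. Lengths are in m, angles in rad, forces in N, time in s.
With the tool pointing down it reaches from about 0.4 to 0.85 m from the base axis. Payload 6.9 kg.
Tool frame: the origin (TCP) lies between the finger pads; the fingertips stand 8 mm ahead of it and the grasp point (between the pads) lies 11 mm behind it; z points along the fingers, y is the line along which they close (so a half turn about z gives the same grasp; the last joint's range is limited). The gripper opens to 85 mm and grips with 20 to 120 N. Pads are 22 mm wide; open, the fingers measure 114 mm over their backs; the gripper's body (76 mm by 85 mm) begins 54 mm behind the grasp point. The pads swing forward as they close: fully open they stand 13 mm farther back than shut.
Start: joints at [-1.109, 0.507, -0.238, 1.5, 0.126, 1.149, -0.155], TCP at [0.218, 0.586, 0.239] pointing down, gripper open.
Joint ranges: [-3.08, 3.08], [-0.24, 2.05], [-1.43, 1.35], [0, 2.5], [-1.52, 4.66], [0.17, 1.96], [-2.89, 2.89]. Speed limits (rad/s): [2.39, 2.39, 3.14, 3.14, 3.14, 3.14, 3.14].

### API

Orientations are given as a 3x3 rotation matrix whose columns are the frame's x, y, z axes.
In Python, from station import bot gives the robot as it stands. The module is installed in compiled form; this text tells all that it offers.
- The arm moves only by the shell command python3 -m crank 'ROWS' [FORCE]. ROWS is a JSON object of lists of equal length, an entry for each row: "delta_pos": the shift along the tool's x, y, z in mm, a list of three; "yaw": the turn about the tool's z in degrees; "grip": the finger opening in mm, from 0 to 85.4. A call has 1 to 8 rows; each row is the pose to reach, as a shift and turn from the pose commanded when the call began, along the tool's axes at that moment; what a row does not reach only later rows make up. A row lasts 1/12 s, in which the tool goes at most 41.7 mm and 7.16 degrees, less where a joint would pass 70% of its speed; a pose out of reach is approached as far as the arm can. A call with a gripper value outside its range is refused whole. The fingers move at their own pace and stop on an object; FORCE is the grip in N (left out, the last holds). Time passes only in rows, so rows that repeat a pose let the fingers close. It gives the time, the measured TCP pose, the force, the opening and the grip force at its end, in the units of the state.
- bot.state(): the state, without advancing time (a new reading comes with each control period).
- bot.get_image(name): name is "side" or "top"; returns a dict with "image" (480x640x3 uint8, red, green, blue), "K" (3x3 intrinsics, pixels), "k1" (the pictures are not rectified: a ray, as slopes to the right and down, at radius r is drawn at 1 + k1 r^2 times it, then the intrinsics apply), "cam_to_world" (4x4, takes a point from camera to world coordinates). Camera axes: x right, y up, looking along -z (the intrinsics and any distortion apply to the point x, -y, -z); pixel columns grow to the right and rows downward; lengths in m; the calibration is good to about 2 mm. A picture is of the moment at which its call begins. There is no depth.
- bot.job_done(): hands the job in; it is judged then, once.
The state is a dict: "time": time; "joint_pos": joint angles; "qvel": joint speeds; "joint_efforts": joint torques, N m; "tool_pos": TCP position; "ee_rot": TCP orientation; "ft_force": force on the tool from outside, world axes, zero at the start; "torque": the same for the moment, N m; "opening": opening from 0.0 (shut) to 1.0 (fully open); "grasp_force": force on a finger pad.
Only numpy, scipy, OpenCV 4.12 (cv2) and the standard library are available. Lean on these libraries where they do the work, as an engineer would, in place of code of your own. Each camera call takes 0.05 s, during which the arm holds its last target. There are 200 camera calls.

## Working session

There is one attempt and no reset: what is moved stays moved. The work goes in short steps, Python scripts to look and compute and a shell command to move; the robot and the scene stay as the last step left them, time stands still between calls to the robot, and variables do not carry over. Pictures are saved under pics/ and viewed, at most 12 in all, crops included, and the job is handed in when it is done.

```bash
mkdir -p pics
python3 - <<'E'
from station import bot
import cv2,numpy as np,pickle
s=bot.state();print({k:np.round(v,3).tolist() for k,v in s.items()})
for n in("top","side"):
    d=bot.get_image(n);cv2.imwrite(f"pics/{n}0.png",d["image"][:,:,::-1]);pickle.dump(d,open(n+"0.pkl","wb"));print(n,d["K"],d["k1"],np.round(d["cam_to_world"],3))
E
```

```text
{'time': 0.0, 'joint_pos': [-1.108, 0.508, -0.238, 1.501, 0.126, 1.149, -0.155], 'qvel': [0.0, 0.0, 0.001, -0.001, -0.001, -0.0, -0.001], 'joint_efforts': [-0.0, -62.057, -2.187, -24.965, 0.013, 0.012, -0.0], 'tool_pos': [0.218, 0.585, 0.238], 'ee_rot': [[-0.937, 0.349, -0.001], [0.349, 0.937, -0.002], [-0.0, -0.002, -1.0]], 'ft_force': [0.154, 0.982, -0.266], 'torque': [-0.004, 0.049, 0.009], 'grasp_force': 0.0, 'opening': 0.999}
top [[536.64034053   0.         328.04203755]
 [  0.         536.64034053 235.38997092]
 [  0.           0.           1.        ]] -0.07498523382477086 [[-0.01   0.995 -0.102  0.524]
 [-1.    -0.011 -0.012  0.114]
 [-0.013  0.101  0.995  1.16 ]
 [ 0.     0.     0.     1.   ]]
side [[495.73330014   0.         316.504377  ]
 [  0.         495.73330014 233.04195118]
 [  0.           0.           1.        ]] 0.005394077743977466 [[ 0.937 -0.333  0.107  0.758]
 [ 0.349  0.889 -0.296 -0.239]
 [ 0.003  0.315  0.949  1.178]
 [ 0.     0.     0.     1.   ]]
```

View pics/top0.png

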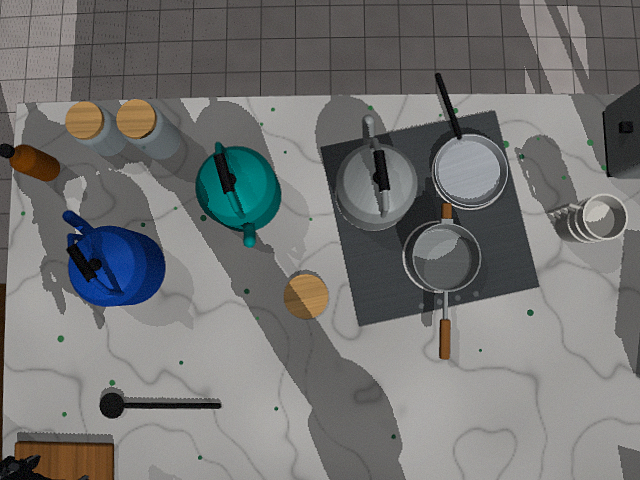

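View pics/side0.png

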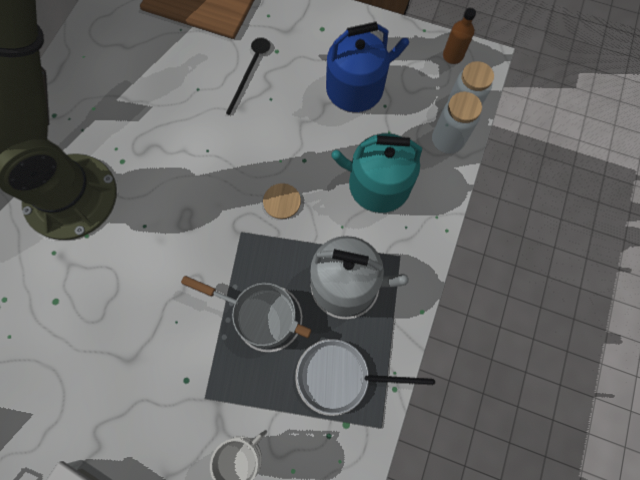

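The top view shows the steel kettle at (377,186) on the left rear ring and the crêpe pan at (469,170) on the right. The milk pan is at (442,257), with its long handle at (445,340) and stub at (447,211). The mugs are at (600,217) and the coaster at (306,296). There are three kettles: blue (115,265), teal (238,188) and steel (377,186). The steel one on the hob fits the description. I'll confirm this and find the printed rings in an enlarged crop.

```bash
cat > h.py <<'E'
import numpy as np,cv2,pickle
def load(n): return pickle.load(open(n+".pkl","rb"))
def ray(d,p):
    K=d["K"];u=np.array([(p[0]-K[0,2])/K[0,0],(p[1]-K[1,2])/K[1,1]])
    s=cv2.undistortPoints(np.array([[p]],float),K,np.array([d["k1"],0,0,0.]))[0,0]
    T=np.array(d["cam_to_world"]);v=T[:3,:3]@np.array([s[0],-s[1],-1]);return T[:3,3],v/np.linalg.norm(v)
def atz(d,p,z):
    o,v=ray(d,p);return o+v*(z-o[2])/v[2]
def tri(d1,p1,d2,p2):
    o,v=ray(d1,p1);q,w=ray(d2,p2)
    t=np.linalg.lstsq(np.c_[v,-w],q-o,rcond=None)[0];a=o+v*t[0];b=q+w*t[1];return (a+b)/2,np.linalg.norm(a-b)
def proj(d,X):
    T=np.array(d["cam_to_world"]);c=T[:3,:3].T@(np.asarray(X)-T[:3,3]);s=np.array([c[0],-c[1]])/-c[2]
    s=s*(1+d["k1"]*(s@s));K=d["K"];return np.array([K[0,0]*s[0]+K[0,2],K[1,1]*s[1]+K[1,2]])
E
python3 - <<'E'
from h import *
def enh(n,x0,y0,w,h,k):
    im=load(n)["image"][y0:y0+h,x0:x0+w,::-1].astype(float)
    g=np.clip((im/255)**.5*255*1.15,0,255).astype(np.uint8)
    return cv2.resize(g,None,fx=k,fy=k,interpolation=cv2.INTER_CUBIC)
cv2.imwrite("pics/t1.png",enh("top0",310,90,240,290,2.05)[:595])
cv2.imwrite("pics/s1.png",enh("side0",175,225,270,210,2.8))
E
```

```text
(no output)
```

View pics/t1.png

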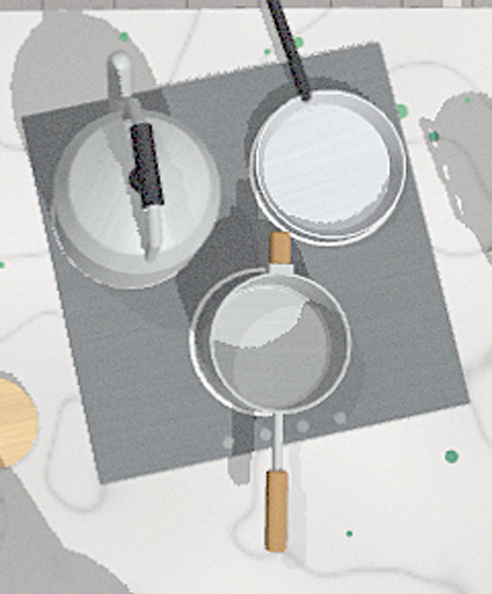

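View pics/s1.png

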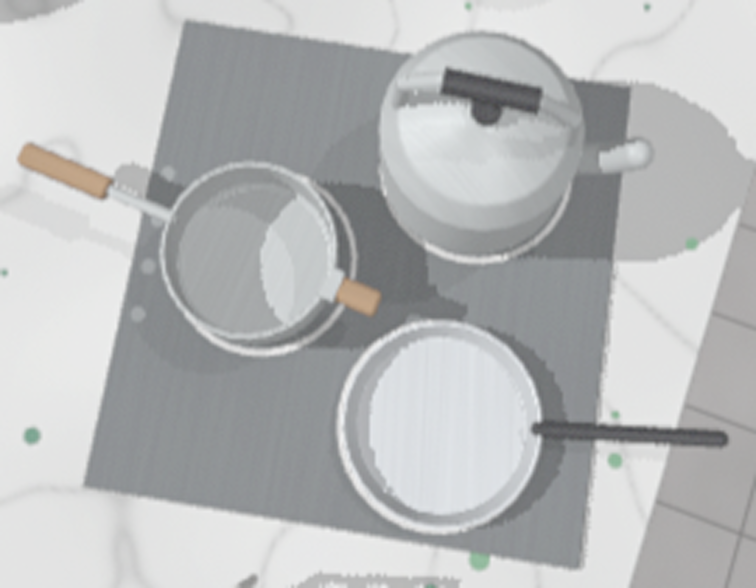

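```bash
cat >> h.py <<'E'
from scipy.optimize import least_squares
def hull(d,c,yaw,r0,r1,z,hw=.010,hh=.009):
    e=np.array([np.cos(yaw),np.sin(yaw),0]);f=np.array([-e[1],e[0],0]);c=np.array([c[0],c[1],0])
    P=[proj(d,c+e*r+f*s*hw+np.array([0,0,z+t*hh])) for r in(r0,r1) for s in(-1,1) for t in(-1,1)]
    return cv2.convexHull(np.array(P,np.float32))
def cen(h):
    m=cv2.moments(h);return np.array([m["m10"]/m["m00"],m["m01"]/m["m00"]])
def wood(d,guess,R=30):
    hsv=cv2.cvtColor(d["image"],cv2.COLOR_RGB2HSV);m=cv2.inRange(hsv,(5,110,40),(22,255,255))
    w=np.zeros_like(m);cv2.circle(w,tuple(int(round(v)) for v in guess),R,255,-1);m&=w
    n,l,st,c=cv2.connectedComponentsWithStats(m);k=1+np.argmax(st[1:,4]);return c[k],st[k,4]
def fitpan(D,g,x0):
    """D: list of images, g: list of (long,stub) guesses"""
    obs=[[wood(d,q)[0] if q is not None else None for q in gg] for d,gg in zip(D,g)]
    def f(p):
        r=[]
        for d,o in zip(D,obs):
            for k,(a,r0,r1) in enumerate([(0,.125,.205),(np.pi,.070,.112)]):
                if o[k] is not None:r+=list(cen(hull(d,p[:2],p[2]+a,r0,r1,p[3]))-o[k])
        return np.array(r)
    s=least_squares(f,x0);return s.x,f(s.x)
E
python3 - <<'E'
from h import *
T,S=load("top0"),load("side0")
tc=np.array([(23,117),(379,42),(468,404),(103,483)])/2.05+[310,90]
sc=np.array([(184,20),(630,88),(581,568),(85,487)])/2.8+[175,225]
# order: top: back-left, back-right, front-right, front-left ; side: front-left, back-left, back-right, front-right
sc=sc[[1,2,3,0]]
for a,b in zip(tc,sc): print("corner",atz(T,a,.006).round(4),atz(S,b,.006).round(4))
L=np.array([(.2,.2),(.2,-.2),(-.2,-.2),(-.2,.2)])
def hobf(p,):
    c,s=np.cos(p[2]),np.sin(p[2]);W=L@np.array([[c,s],[-s,c]])+p[:2]
    return np.concatenate([np.r_[proj(T,[*w,.006])-a,proj(S,[*w,.006])-b] for w,a,b in zip(W,tc,sc)])
h=least_squares(hobf,[.6,-.1,.2]);print("hob",h.x,h.fun.round(1))
x,r=fitpan([T,S],[((445,340),(447,211)),((198,286),(302,330))],[.55,-.1,np.pi,.066]);print("pan",x,r.round(1))
for d,gs in((T,((445,340),(447,211))),(S,((198,286),(302,330)))): print([wood(d,g) for g in gs])
# rings
best=[]
c,s=np.cos(h.x[2]),np.sin(h.x[2]);R=np.array([[c,-s],[s,c]])
def tophat(d):
    g=cv2.cvtColor(d["image"],cv2.COLOR_RGB2GRAY).astype(np.float32)
    t=cv2.morphologyEx(g,cv2.MORPH_TOPHAT,np.ones((5,5)));return cv2.GaussianBlur(np.minimum(t,60),(3,3),0)
th=[tophat(T),tophat(S)];A=np.linspace(0,2*np.pi,180,endpoint=False)
for dx in np.arange(-.13,-.03,.002):
  for dy in np.arange(-.008,.009,.002):
    v=[]
    for j,d in enumerate((T,S)):
      for o in((0,0),(.165,.108),(.165,-.108)):
        q=h.x[:2]+R@np.array([dx+o[0],dy+o[1]])
        P=np.array([proj(d,[q[0]+.078*np.cos(a),q[1]+.078*np.sin(a),.006]) for a in A[::3]]).round().astype(int)
        v.append(th[j][P[:,1],P[:,0]].mean())
    best.append((np.sum(v),np.sum(v[::3]),dx,dy))
best.sort(reverse=True);print(np.round(best[:5],3));best.sort(key=lambda b:-b[1]);print(np.round(best[:5],3))
b=max(best);q=h.x[:2]+R@np.array(b[2:]);print("ring",q)
for n,d in(("top",T),("side",S)):
    im=d["image"][:,:,::-1].copy();im=cv2.resize(im,None,fx=3,fy=3,interpolation=cv2.INTER_CUBIC)
    def dr(c0,r,z,col):
        for a in A: u=proj(d,[c0[0]+r*np.cos(a),c0[1]+r*np.sin(a),z])*3+1;cv2.circle(im,(int(u[0]),int(u[1])),0,col,-1)
    dr(q,.078,.006,(0,0,255));dr(x[:2],.07,.076,(0,255,0))
    for o in((.165,.108),(.165,-.108)): dr(q+R@np.array(o),.078,.006,(0,0,255))
    cc=proj(d,[*x[:2],.02])*3;cv2.imwrite(f"o{n}.png",im[int(cc[1])-330:int(cc[1])+250,int(cc[0])-200:int(cc[0])+200] )
cv2.imwrite("pics/ov.png",np.hstack([cv2.imread("otop.png"),cv2.imread("oside.png")]))
E
```

```text
corner [0.8377 0.1401 0.006 ] [0.8385 0.1415 0.006 ]
corner [ 0.9179 -0.248   0.006 ] [ 0.9197 -0.2462  0.006 ]
corner [ 0.5248 -0.3252  0.006 ] [ 0.5294 -0.3273  0.006 ]
corner [0.4481 0.0604 0.006 ] [0.4481 0.0624 0.006 ]
hob [ 0.68299543 -0.09267339  0.20157962] [-1.4 -0.5  0.4 -0.6  0.2 -0.5 -0.6  1.   1.5 -1.1 -1.2  0.2 -1.3  0.5
 -0.3 -0.4]
pan [ 0.58884331 -0.11490591  3.11857149  0.05446319] [ 1.  -1.  -1.6  3.3  0.6  3.5 -1.4  0.1]
[(array([444.69230769, 339.25549451]), np.int32(364)), (array([446.48684211, 210.29605263]), np.int32(152))]
[(array([197.59832636, 285.51882845]), np.int32(239)), (array([302.62204724, 330.71653543]), np.int32(127))]
[[ 1.16327e+02  4.82570e+01 -9.20000e-02  0.00000e+00]
 [ 1.13679e+02  4.54790e+01 -9.40000e-02  0.00000e+00]
 [ 1.13408e+02  4.55470e+01 -9.20000e-02  2.00000e-03]
 [ 1.11716e+02  4.43900e+01 -9.40000e-02  2.00000e-03]
 [ 1.11245e+02  4.56430e+01 -9.20000e-02 -2.00000e-03]]
[[ 1.16327e+02  4.82570e+01 -9.20000e-02  0.00000e+00]
 [ 1.11245e+02  4.56430e+01 -9.20000e-02 -2.00000e-03]
 [ 1.13408e+02  4.55470e+01 -9.20000e-02  2.00000e-03]
 [ 1.13679e+02  4.54790e+01 -9.40000e-02  0.00000e+00]
 [ 1.11716e+02  4.43900e+01 -9.40000e-02  2.00000e-03]]
ring [ 0.59285829 -0.11109337]
```

View pics/ov.png

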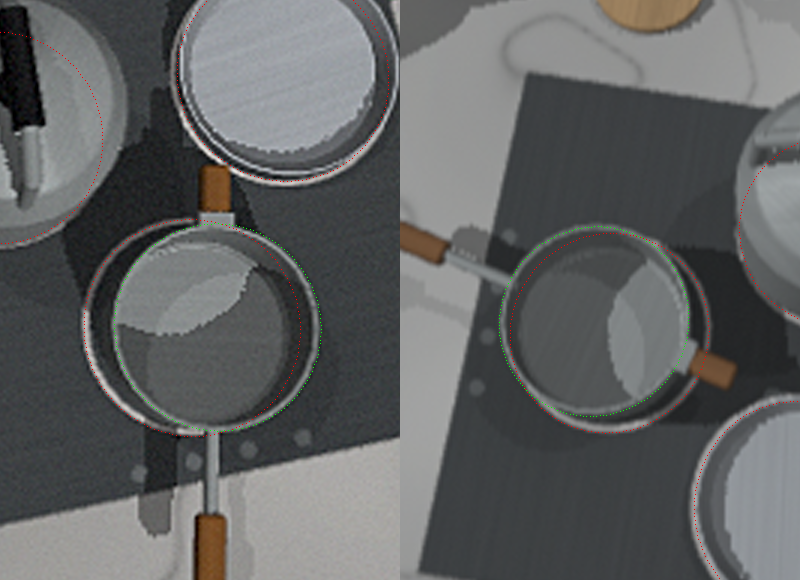

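Steel kettle (377,186) is confirmed as the one on the hob. In both views the fitted ring (red) and the rim at z = 76 mm (green) lie on the printed ring and the pan rim. I'll refine the handle fit, measure the mugs and plan the approach.

Run:
```python
import h as H
from h import *
T,S=load("top0"),load("side0")
g=[((445,340),(447,211)),((198,286),(302,330))]
def wood(d,guess,R=30):
    hsv=cv2.cvtColor(d["image"],cv2.COLOR_RGB2HSV);m=cv2.inRange(hsv,(0,90,12),(25,255,255))
    w=np.zeros_like(m);cv2.circle(w,tuple(int(round(v)) for v in guess),R,255,-1);m&=w
    n,l,st,c=cv2.connectedComponentsWithStats(m);k=1+np.argmax(st[1:,4]);return c[k],st[k,4]
H.wood=wood
x,r=fitpan([T,S],g,[.589,-.115,3.118,.066]);print("free",x.round(4),r.round(1))
for d,gs in zip((T,S),g):
    print([(wood(d,q)[1],cv2.contourArea(hull(d,x[:2],x[2]+a,r0,r1,.066)),) for q,(a,r0,r1) in zip(gs,[(0,.125,.205),(np.pi,.07,.112)])])
    for q,(a,r0,r1) in zip(gs,[(0,.125,.205),(np.pi,.07,.112)]): print(wood(d,q)[0].round(1),cen(hull(d,(.5888,-.1149),3.1186+a,r0,r1,.066)).round(1))
# long wood ends: triangulated centroids
print("tri long",tri(T,wood(T,g[0][0])[0],S,wood(S,g[1][0])[0]),"stub",tri(T,wood(T,g[0][1])[0],S,wood(S,g[1][1])[0]))
# rim fit by maximising brightness along projected rim, both views
A=np.linspace(0,2*np.pi,72,endpoint=False)
th=[cv2.GaussianBlur(cv2.morphologyEx(cv2.cvtColor(d["image"],cv2.COLOR_RGB2GRAY).astype(np.float32),cv2.MORPH_TOPHAT,np.ones((5,5))),(3,3),0) for d in(T,S)]
B=[]
for z in(.068,.072,.076,.08):
 for X in np.arange(.58,.6,.001):
  for Y in np.arange(-.125,-.104,.001):
   v=0
   for t,d in zip(th,(T,S)):
    P=np.array([proj(d,[X+.069*np.cos(a),Y+.069*np.sin(a),z]) for a in A]).round().astype(int);v+=t[P[:,1],P[:,0]].mean()
   B.append((v,X,Y,z))
B.sort(reverse=True);print(np.round(B[:6],4))
print("mug handle tip",atz(T,(553,213),.08),"mug rim c",atz(T,(604,217),.16))
ring=np.array([.5929,-.1111]);print("dist",np.linalg.norm(atz(T,(553,213),.08)[:2]-ring))
```

```text
free [ 0.5925 -0.1125  3.1174  0.0722] [ 1.8 -1.8 -0.6  0.1  0.7  1.3  0.2 -1.2]
[(np.int32(397), 474.82683894084767), (np.int32(170), 243.53152825613506)]
[444.4 339. ] [446.8 338.8]
[446.  210.5] [446.  212.8]
[(np.int32(254), 354.7700727635529), (np.int32(138), 194.88610897725448)]
[197.7 285.6] [197. 288.]
[302.7 330.6] [301.1 330.2]
tri long (array([ 0.42332141, -0.10575647,  0.06769195]), np.float64(8.50087276235082e-05)) stub (array([ 0.68393907, -0.11680286,  0.06916988]), np.float64(0.0005462473512838966))
[[66.8403  0.589  -0.114   0.072 ]
 [66.638   0.589  -0.113   0.072 ]
 [66.5226  0.589  -0.113   0.076 ]
 [66.4106  0.588  -0.113   0.076 ]
 [65.9401  0.588  -0.113   0.072 ]
 [65.3073  0.588  -0.114   0.072 ]]
mug handle tip [ 0.6752751  -0.33514354  0.08      ] mug rim c [ 0.65550942 -0.40130117  0.16      ]
dist 0.23870727464697772
```

```bash
cat > p.py <<'E'
import numpy as np
from station import bot
def plan(tg):
    s=bot.state();R=np.array(s["ee_rot"]);p=np.array(s["tool_pos"]);y0=np.degrees(np.arctan2(R[1,1],R[0,1]))
    D=[];Y=[]
    for x,y,z,w in tg:
        D.append((R.T@(np.array([x,y,z])-p)*1e3).round(1).tolist());Y.append(round(-(w-y0),1))
    print("t",round(s["time"],2),"pos",p.round(4),"yaw",round(y0,1),"F",np.round(s["ft_force"],1),"open",round(s["opening"],3),"gf",round(s["grasp_force"],1),"q7",round(s["joint_pos"][6],2));print(D);print(Y)
E
python3 -c "
from p import *
plan([(.4455,-.108,.2,-92.1)])"
```

```text
t 0.1 pos [0.2182 0.5852 0.2385] yaw 69.6 F [ 0.1 -0.5 -0.4] open 1.001 gf 0.0 q7 -0.15
[[-455.1, -570.1, 39.4]]
[np.float64(161.7)]
```

```bash
python3 -m crank '{"delta_pos":[[-38,-48,0],[-76,-95,0],[-114,-143,0],[-152,-190,0],[-190,-238,0],[-228,-285,0],[-228,-285,0],[-228,-285,0]],"yaw":[7,14,21,28,35,42,49,54],"grip":[50,50,50,50,50,50,50,50]}' 40
python3 -c "
from p import *
plan([(.4455,-.108,.18,-38),(.4455,-.108,.18,-92.1)])"
```

```text
time: 0.77
tool_pos: [0.3225, 0.2669, 0.2392]
ee_rot: [[-0.262, 0.965, -0.0], [0.965, 0.262, 0.0], [0.0, -0.0, -1.0]]
ft_force: [0.8, -0.0, -0.4]
opening: 0.584
grasp_force: 0.0
t 0.77 pos [0.3225 0.2669 0.2392] yaw 15.2 F [ 0.8 -0.  -0.4] open 0.584 gf 0.0 q7 -0.47
[[-394.0, 20.5, 59.2], [-394.0, 20.5, 59.2]]
[np.float64(53.2), np.float64(107.3)]
```

```bash
python3 -m crank '{"delta_pos":[[-40,2,0],[-80,4,10],[-120,6,20],[-160,8,30],[-200,10,40],[-240,12,50],[-280,15,59],[-315,17,59]],"yaw":[7,14,21,28,35,42,49,54],"grip":[50,50,50,50,50,50,50,50]}'
python3 -c "
from p import *
plan([(.4455,-.108,.12,-92.1),(.4455,-.108,.057,-92.1)])"
```

```text
time: 1.43
tool_pos: [0.4228, -0.0323, 0.179]
ee_rot: [[0.627, 0.779, -0.002], [0.779, -0.627, -0.001], [-0.002, -0.001, -1.0]]
ft_force: [-0.4, 0.9, -0.7]
opening: 0.585
grasp_force: 0.0
t 1.43 pos [ 0.4228 -0.0323  0.179 ] yaw -38.8 F [-0.4  0.9 -0.7] open 0.585 gf 0.0 q7 -0.47
[[-44.6, 65.2, 59.0], [-44.5, 65.3, 122.0]]
[np.float64(53.3), np.float64(53.3)]
```

```bash
python3 -m crank '{"delta_pos":[[-10,14,0],[-20,28,0],[-30,42,0],[-45,65,10],[-45,65,20],[-45,65,30],[-45,65,40],[-45,65,50]],"yaw":[7,14,21,28,35,42,49,53],"grip":[50,50,50,50,50,50,50,50]}'
python3 -c "
from p import *
plan([(.4455,-.108,.057,-92.1)])
from h import *
d=bot.get_image('top');cv2.imwrite('pics/a.png',cv2.resize(d['image'][190:390,360:560,::-1],None,fx=3,fy=3))"
```

```text
time: 2.1
tool_pos: [0.446, -0.1057, 0.1296]
ee_rot: [[0.999, -0.032, -0.001], [-0.032, -0.999, -0.0], [-0.001, 0.0, -1.0]]
ft_force: [-0.0, 0.1, -1.0]
opening: 0.583
grasp_force: 0.0
t 2.1 pos [ 0.446  -0.1057  0.1296] yaw -91.8 F [-0.   0.1 -1. ] open 0.583 gf 0.0 q7 -0.99
[[-0.4, 2.3, 72.6]]
[np.float64(0.3)]
```

View pics/a.png

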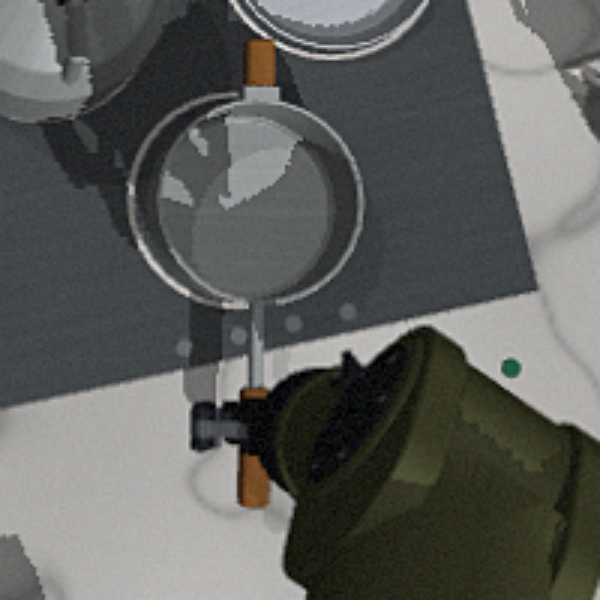

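The gripper stands over the long handle's wood (crop 253,440), with the left finger clear at (215,425). I'll descend and grip.

```bash
python3 -m crank '{"delta_pos":[[0,1,20],[0,2,40],[0,2,60],[0,2,72],[0,2,72],[0,2,72],[0,2,72],[0,2,72]],"yaw":[0,0,0,0,0,0,0,0],"grip":[50,50,50,50,50,15,15,15]}' 60
python3 -m crank '{"delta_pos":[[0,0,0],[0,0,0],[0,0,0],[0,0,0]],"yaw":[0,0,0,0],"grip":[12,12,12,12]}' 60
python3 - <<'E'
from p import *
plan([])
s=bot.state();R=np.array(s["ee_rot"]);p=np.array(s["tool_pos"])
from h import *
T,S=[bot.get_image(n) for n in("top","side")]
for d in(T,S):
    print(wood(d,proj(d,[.4236,-.107,.07]))[1:],wood(d,proj(d,[.68,-.117,.07])))
print(tri(T,wood(T,(446,210))[0],S,wood(S,(302,330))[0]))
E
```

```text
time: 2.82
tool_pos: [0.4467, -0.1079, 0.0592]
ee_rot: [[1.0, -0.025, 0.001], [-0.025, -1.0, -0.0], [0.001, 0.0, -1.0]]
ft_force: [-0.8, -0.3, 2.3]
opening: 0.219
grasp_force: 61.0
time: 3.15
tool_pos: [0.4464, -0.1079, 0.0588]
ee_rot: [[1.0, -0.025, 0.001], [-0.025, -1.0, -0.0], [0.001, 0.0, -1.0]]
ft_force: [-1.5, -1.9, 5.8]
opening: 0.219
grasp_force: 61.5
t 3.15 pos [ 0.4464 -0.1079  0.0588] yaw -91.5 F [-1.5 -1.9  5.8] open 0.219 gf 61.5 q7 -0.87
[]
[]
(np.int32(81),) (array([445.93006993, 210.46153846]), np.int32(143))
(np.int32(34),) (array([302.816, 329.992]), np.int32(125))
(array([ 0.68368011, -0.11587095,  0.07228132]), np.float64(0.0002383713308200049))
```

```bash
cat >> p.py <<'E'
def arc(c0,c1,t0,t1,z,n=8,r=.142,ncen=None,off=-270):
    ncen=ncen or n;T=[]
    for i in range(1,n+1):
        f=i/n;g=min(1,i/ncen);th=np.radians(t0+(t1-t0)*f);c=np.array(c0)*(1-g)+np.array(c1)*g
        T.append((c[0]+r*np.cos(th),c[1]+r*np.sin(th),z,t0+(t1-t0)*f+off))
    plan(T)
E
python3 -c "
from p import *
arc((.5884,-.1116),(.5827,-.1213),178.5,214.5,.0600,ncen=5)"
```

```text
t 3.25 pos [ 0.4464 -0.1079  0.0588] yaw -91.5 F [-2.5 -1.2  5.3] open 0.226 gf 61.6 q7 -0.87
[[-0.6, 13.1, -1.2], [-0.4, 26.1, -1.2], [0.6, 39.0, -1.2], [2.6, 51.7, -1.1], [5.3, 64.2, -1.1], [10.0, 74.3, -1.1], [15.4, 84.0, -1.1], [21.6, 93.3, -1.1]]
[np.float64(-4.5), np.float64(-9.0), np.float64(-13.5), np.float64(-18.0), np.float64(-22.5), np.float64(-27.0), np.float64(-31.5), np.float64(-36.0)]
```

```bash
python3 -m crank '{"delta_pos":[[-1,13,-1],[0,26,-1],[1,39,-1],[3,52,-1],[5,64,-1],[10,74,-1],[15,84,-1],[22,93,-1]],"yaw":[-4.5,-9,-13.5,-18,-22.5,-27,-31.5,-36],"grip":[12,12,12,12,12,12,12,12]}'
python3 -c "
from p import *
arc((.5827,-.1213),(.5827,-.1213),214.5,254.5,.0600)"
```

```text
time: 3.92
tool_pos: [0.4636, -0.2005, 0.0592]
ee_rot: [[0.821, 0.571, -0.004], [0.571, -0.821, 0.002], [-0.002, -0.004, -1.0]]
ft_force: [-7.0, 1.9, 6.7]
opening: 0.219
grasp_force: 61.6
t 3.92 pos [ 0.4636 -0.2005  0.0592] yaw -55.2 F [-7.   1.9  6.7] open 0.219 gf 61.6 q7 -0.3
[[1.5, 14.5, -0.9], [3.1, 26.8, -0.9], [5.7, 38.9, -1.0], [9.3, 50.8, -1.1], [14.0, 62.3, -1.1], [19.7, 73.3, -1.2], [26.3, 83.8, -1.2], [33.8, 93.6, -1.3]]
[np.float64(-4.7), np.float64(-9.7), np.float64(-14.7), np.float64(-19.7), np.float64(-24.7), np.float64(-29.7), np.float64(-34.7), np.float64(-39.7)]
```

```bash
python3 -m crank '{"delta_pos":[[1.5,14,-1.5],[3,27,-2],[6,39,-2],[9,51,-2],[14,62,-2],[20,73,-2],[26,84,-2],[34,94,-2]],"yaw":[-4.7,-9.7,-14.7,-19.7,-24.7,-29.7,-34.7,-39.7],"grip":[12,12,12,12,12,12,12,12]}'
python3 - <<'E'
from p import *
arc((.5827,-.1213),(.5929,-.1111),254.5,292.5,.0612)
from h import *
d=bot.get_image('top');e=bot.get_image('side')
cv2.imwrite('pics/b.png',np.hstack([cv2.resize(q['image'][y:y+200,x:x+133,::-1],None,fx=3,fy=3) for q,x,y in((d,380,150),(e,210,250))]))
E
```

```text
time: 4.58
tool_pos: [0.5475, -0.2599, 0.061]
ee_rot: [[0.268, 0.963, -0.0], [0.963, -0.268, -0.0], [-0.0, -0.0, -1.0]]
ft_force: [2.1, -0.8, -2.5]
opening: 0.221
grasp_force: 60.3
t 4.58 pos [ 0.5475 -0.2599  0.061 ] yaw -15.5 F [ 2.1 -0.8 -2.5] open 0.221 gf 60.3 q7 0.22
[[3.0, 9.5, -0.3], [6.1, 22.1, -0.3], [10.1, 34.5, -0.3], [15.0, 46.7, -0.3], [20.9, 58.5, -0.3], [27.6, 70.0, -0.3], [35.3, 81.0, -0.3], [43.7, 91.4, -0.3]]
[np.float64(-4.8), np.float64(-9.5), np.float64(-14.3), np.float64(-19.0), np.float64(-23.8), np.float64(-28.5), np.float64(-33.3), np.float64(-38.0)]
```

View pics/b.png

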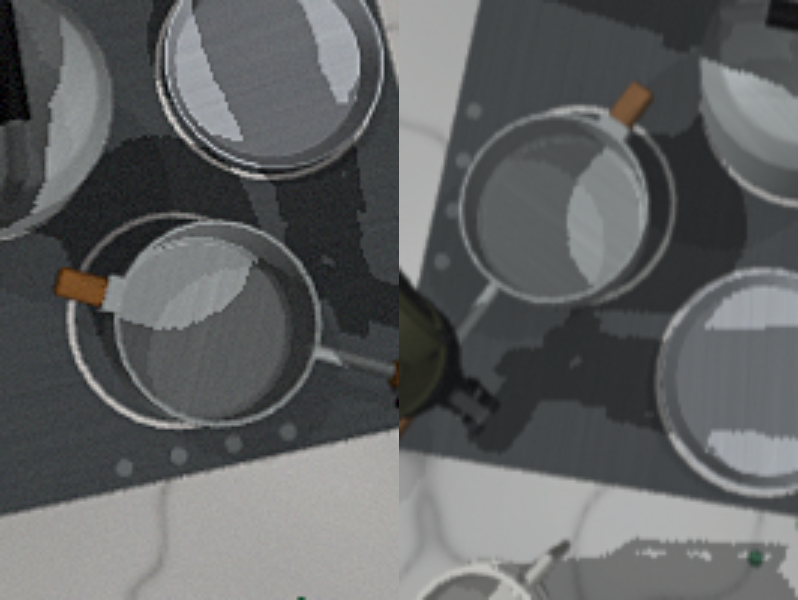

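The stub, at crop (80,287) in the top view, has passed the kettle without touching it. The pan is drawn off the ring as planned. Next I'll bring it back to the ring while swinging on.

```bash
python3 -m crank '{"delta_pos":[[3,9.5,0.5],[6,22,0.5],[10,34.5,0.5],[15,47,0.5],[21,58.5,0.5],[28,70,0.5],[35,81,0.5],[44,91,0.5]],"yaw":[-4.8,-9.5,-14.3,-19,-23.8,-28.5,-33.3,-38],"grip":[12,12,12,12,12,12,12,12]}'
python3 -c "
from p import *
arc((.5929,-.1111),(.5929,-.1111),292.5,331.5,.0606)"
```

```text
time: 5.35
tool_pos: [0.6468, -0.2413, 0.0604]
ee_rot: [[-0.38, 0.925, -0.0], [0.925, 0.38, 0.0], [0.0, -0.0, -1.0]]
ft_force: [1.4, -0.3, -1.7]
opening: 0.218
grasp_force: 60.4
t 5.35 pos [ 0.6468 -0.2413  0.0604] yaw 22.3 F [ 1.4 -0.3 -1.7] open 0.218 gf 60.4 q7 0.65
[[-0.5, 12.1, -0.2], [1.0, 24.1, -0.2], [3.6, 35.9, -0.2], [7.2, 47.4, -0.2], [11.8, 58.6, -0.2], [17.2, 69.4, -0.2], [23.6, 79.6, -0.2], [30.8, 89.3, -0.2]]
[np.float64(-5.1), np.float64(-9.9), np.float64(-14.8), np.float64(-19.7), np.float64(-24.6), np.float64(-29.4), np.float64(-34.3), np.float64(-39.2)]
```

```bash
python3 -m crank '{"delta_pos":[[-0.5,12,0],[1,24,0],[3.5,36,0],[7,47.5,0],[12,58.5,0],[17,69.5,0],[23.5,79.5,0],[31,89,0]],"yaw":[-5,-10,-15,-19.7,-24.6,-29.4,-34.3,-39],"grip":[12,12,12,12,12,12,12,12]}'
python3 - <<'E'
from p import *
plan([])
from h import *
d=bot.get_image('top');e=bot.get_image('side')
cv2.imwrite('pics/c.png',np.hstack([cv2.resize(q['image'][y:y+200,x:x+133,::-1],None,fx=3,fy=3) for q,x,y in((d,390,140),(e,210,250))]))
g=np.array([.5929,-.1111,.07])-.091*np.array([np.cos(np.radians(331.5)),np.sin(np.radians(331.5)),0])
print(g,tri(d,wood(d,proj(d,g))[0],e,wood(e,proj(e,g))[0]))
E
```

```text
time: 6.02
tool_pos: [0.7168, -0.1777, 0.0599]
ee_rot: [[-0.878, 0.479, -0.002], [0.479, 0.878, 0.001], [0.002, 0.0, -1.0]]
ft_force: [1.1, 1.4, -2.7]
opening: 0.222
grasp_force: 60.4
t 6.02 pos [ 0.7168 -0.1777  0.0599] yaw 61.4 F [ 1.1  1.4 -2.7] open 0.222 gf 60.4 q7 1.1
[]
[]
[ 0.51292764 -0.06767855  0.07      ] (array([ 0.5121851 , -0.05901749,  0.09301348]), np.float64(0.0004208795704230556))
```

View pics/c.png

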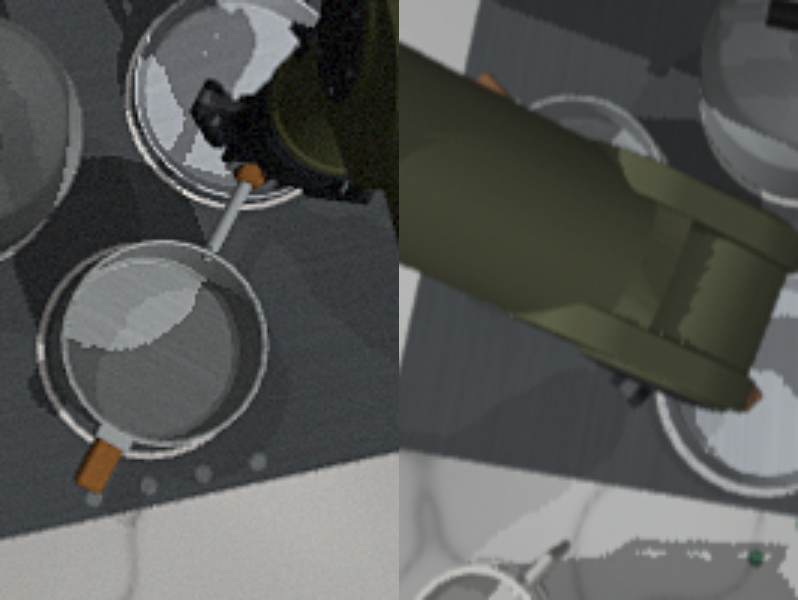

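The stub is free at the front, at top crop (98,466). The long handle lies over the crêpe pan, gripped at (250,178). I'll release, rise and measure the pan again.

```bash
python3 -m crank '{"delta_pos":[[0,0,0],[0,0,0],[0,0,0],[0,0,0],[0,0,-20],[0,0,-50],[0,0,-80],[0,0,-100]],"yaw":[0,0,0,0,0,0,0,0],"grip":[50,50,50,50,50,50,50,50]}' 60
python3 -m crank '{"delta_pos":[[30,0,0],[60,0,0],[90,0,0],[120,0,0],[150,0,0],[180,0,0],[210,0,0],[240,0,0]],"yaw":[0,0,0,0,0,0,0,0],"grip":[50,50,50,50,50,50,50,50]}'
python3 - <<'E'
from p import *
plan([])
from h import *
d=bot.get_image('top');e=bot.get_image('side')
cv2.imwrite('pics/d.png',np.hstack([cv2.resize(q['image'][y:y+200,x:x+133,::-1],None,fx=3,fy=3) for q,x,y in((d,390,140),(e,210,250))]))
t=np.radians(331.5);u=np.array([np.cos(t),np.sin(t),0]);c=np.array([.5929,-.1111,.07])
for k,r in(("long",.165),("stub",-.091)):
    for q in(d,e): print(k,proj(q,c+u*r).round(1),*wood(q,proj(q,c+u*r)))
E
```

```text
time: 6.78
tool_pos: [0.7179, -0.1799, 0.1641]
ee_rot: [[-0.876, 0.483, 0.003], [0.483, 0.876, -0.001], [-0.003, 0.001, -1.0]]
ft_force: [-0.1, -0.0, 0.5]
opening: 0.583
grasp_force: 0.0
time: 7.45
tool_pos: [0.5055, -0.0637, 0.1612]
ee_rot: [[-0.876, 0.483, 0.001], [0.483, 0.876, -0.0], [-0.001, 0.0, -1.0]]
ft_force: [-0.3, 1.3, 1.2]
opening: 0.583
grasp_force: 0.0
t 7.45 pos [ 0.5055 -0.0637  0.1612] yaw 61.1 F [-0.3  1.3  1.2] open 0.583 gf 0.0 q7 0.96
[]
[]
long [480.4 184.4] [479.50733138 183.87683284] 341
long [314.1 371.6] [314.70357143 371.14285714] 280
stub [424.6 294.6] [418.23076923 300.73076923] 26
stub [240.4 283.5] [240.70526316 280.70526316] 95
```

View pics/d.png

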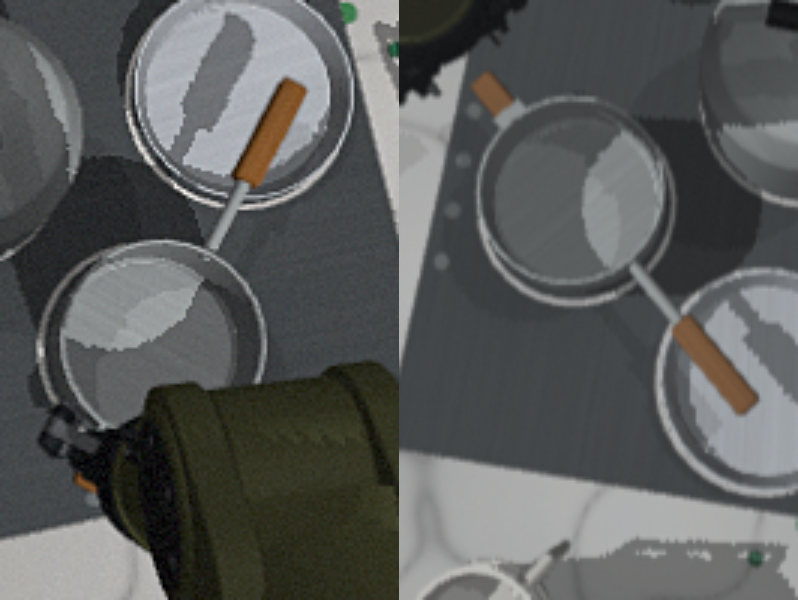

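Run:
```python
from p import *
from h import *
d=bot.get_image('top');e=bot.get_image('side')
x,r=fitpan([d,e],[((480,184),None),((314,371),(240,282))],[.593,-.111,np.radians(331.5),.066]);print(x.round(4),np.degrees(x[2]),r.round(1))
c=np.array([.593,-.111]);t=np.radians(331.5)
plan([(c[0]-.098*np.cos(t),c[1]-.098*np.sin(t),.0605,61.5)])
```

```text
[ 0.5939 -0.108   5.7788  0.0759] 331.1035387590183 [ 0.5 -0.2  0.  -0.5  0.5  0.9]
t 7.65 pos [ 0.507  -0.0641  0.1616] yaw 61.2 F [ 1.2 -0.5  0.7] open 0.587 gf 0.0 q7 0.97
[[0.2, -0.2, 101.1]]
[np.float64(-0.3)]
```

```bash
python3 -m crank '{"delta_pos":[[0,0,30],[0,0,60],[0,0,90],[0,0,101],[0,0,101],[0,0,101],[0,0,101],[0,0,101]],"yaw":[0,0,0,0,0,0,0,0],"grip":[50,50,50,50,50,12,12,12]}' 60
python3 -m crank '{"delta_pos":[[0,0,0],[0,0,0],[0,0,0]],"yaw":[0,0,0],"grip":[12,12,12]}' 60
python3 - <<'E'
from p import *
from h import *
plan([])
d=bot.get_image('top');e=bot.get_image('side')
print(wood(d,(480,184)),wood(e,(314,371)))
E
```

```text
time: 8.32
tool_pos: [0.5085, -0.0638, 0.0611]
ee_rot: [[-0.877, 0.481, 0.003], [0.481, 0.877, -0.0], [-0.003, 0.001, -1.0]]
ft_force: [1.6, -1.1, -2.3]
opening: 0.22
grasp_force: 58.6
time: 8.57
tool_pos: [0.5083, -0.0639, 0.061]
ee_rot: [[-0.877, 0.481, 0.003], [0.481, 0.877, -0.0], [-0.003, 0.001, -1.0]]
ft_force: [2.4, -0.1, 6.6]
opening: 0.223
grasp_force: 59.7
t 8.57 pos [ 0.5083 -0.0639  0.061 ] yaw 61.2 F [ 2.4 -0.1  6.6] open 0.223 gf 59.7 q7 0.89
[]
[]
(array([479.18397626, 183.49851632]), np.int32(337)) (array([315.13879004, 370.7366548 ]), np.int32(281))
```

```bash
python3 -c "
from p import *
arc((.5933,-.1106),(.5929,-.1111),331.2,371.5,.062,r=-.097)"
```

```text
t 8.67 pos [ 0.5083 -0.0638  0.061 ] yaw 61.3 F [1.3 1.  7.1] open 0.222 gf 59.8 q7 0.89
[[-0.4, -8.6, -1.0], [-1.5, -17.2, -1.0], [-3.3, -25.6, -1.0], [-5.9, -33.8, -1.0], [-9.1, -41.7, -1.0], [-13.1, -49.3, -1.0], [-17.7, -56.6, -1.0], [-22.9, -63.4, -1.0]]
[np.float64(-5.0), np.float64(-10.0), np.float64(-15.1), np.float64(-20.1), np.float64(-25.1), np.float64(-30.2), np.float64(-35.2), np.float64(-40.2)]
```

```bash
python3 -m crank '{"delta_pos":[[-0.5,-8.5,-1],[-1.5,-17,-1],[-3,-25.5,-1],[-6,-34,-1],[-9,-41.5,-1],[-13,-49,-1],[-17.5,-56.5,-1],[-23,-63.5,-1]],"yaw":[-5,-10,-15,-20,-25,-30,-35,-40.2],"grip":[12,12,12,12,12,12,12,12]}'
python3 -m crank '{"delta_pos":[[0,0,0],[0,0,0]],"yaw":[0,0],"grip":[12,12]}'
python3 - <<'E'
from p import *
from h import *
plan([])
d=bot.get_image('top');e=bot.get_image('side');pickle.dump(d,open("topf.pkl","wb"));pickle.dump(e,open("sidef.pkl","wb"))
A=np.linspace(0,2*np.pi,72,endpoint=False)
th=[cv2.GaussianBlur(cv2.morphologyEx(cv2.cvtColor(q["image"],cv2.COLOR_RGB2GRAY).astype(np.float32),cv2.MORPH_TOPHAT,np.ones((5,5))),(3,3),0) for q in(d,e)]
# rim: use only back half (not hidden by the gripper)
Ab=A[(np.cos(A-.2)>-.3)];B=[]
for X in np.arange(.58,.606,.001):
  for Y in np.arange(-.125,-.098,.001):
   v=0
   for t,q in zip(th,(d,e)):
    P=np.array([proj(q,[X+.069*np.cos(a),Y+.069*np.sin(a),.076]) for a in Ab]).round().astype(int);v+=t[P[:,1],P[:,0]].mean()
   B.append((v,X,Y))
B.sort(reverse=True);print(np.round(B[:5],3))
t=np.radians(371.5);g=np.array([.5929+.165*np.cos(t),-.1111+.165*np.sin(t),.066])
print("pred",proj(d,g),"obs",wood(d,proj(d,g)));print("pred",proj(e,g),"obs",wood(e,proj(e,g)));L=tri(d,wood(d,proj(d,g))[0],e,wood(e,proj(e,g))[0]);print(L,"yaw from ring/rim",[np.degrees(np.arctan2(L[0][1]-b,L[0][0]-a)) for a,b in((.5929,-.1111),B[0][1:])])
cv2.imwrite('pics/f.png',np.hstack([cv2.resize(q['image'][y:y+200,x:x+133,::-1],None,fx=3,fy=3) for q,x,y in((d,380,120),(e,225,230))]))
E
```

```text
time: 9.33
tool_pos: [0.4968, -0.1316, 0.0612]
ee_rot: [[-0.98, -0.201, 0.001], [-0.201, 0.98, -0.001], [-0.001, -0.001, -1.0]]
ft_force: [2.9, -0.6, -1.1]
opening: 0.22
grasp_force: 58.8
time: 9.5
tool_pos: [0.4965, -0.1314, 0.0611]
ee_rot: [[-0.981, -0.194, 0.0], [-0.194, 0.981, -0.001], [-0.0, -0.001, -1.0]]
ft_force: [0.7, -2.8, 3.0]
opening: 0.222
grasp_force: 59.4
t 9.5 pos [ 0.4965 -0.1314  0.0611] yaw 101.2 F [ 0.7 -2.8  3. ] open 0.222 gf 59.4 q7 1.53
[]
[]
[[64.67   0.591 -0.113]
 [64.084  0.591 -0.112]
 [63.483  0.592 -0.112]
 [62.747  0.59  -0.113]
 [61.946  0.59  -0.112]]
pred [426.07517202 177.31606966] obs (array([426.78176796, 176.95027624]), np.int32(362))
pred [338.76158218 325.58160479] obs (array([338.29065744, 325.9100346 ]), np.int32(289))
(array([ 0.75427085, -0.07941817,  0.06910853]), np.float64(0.000990467143361541)) yaw from ring/rim [np.float64(11.10756474795752), np.float64(11.622605323486507)]
```

View pics/f.png

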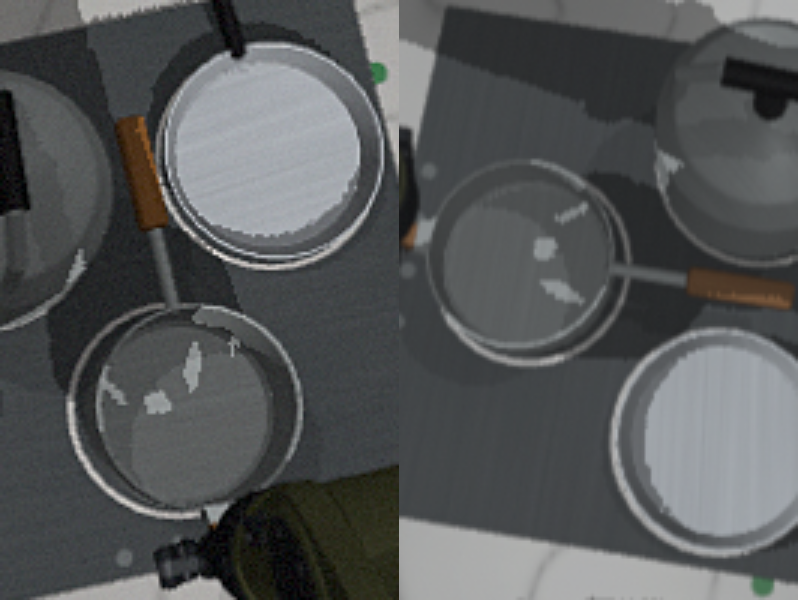

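The handle lies between kettle and crêpe pan at top crop (142,172), pointing straight back to within 0.5°. The pan is within 2 mm of the ring centre. I'll make a small nudge, let go and retreat.

```bash
python3 -m crank '{"delta_pos":[[-1,0.5,0],[-1.5,0.7,0],[-1.5,0.7,0],[-1.5,0.7,0],[-1.5,0.7,0],[-1.5,0.7,0],[-1.5,0.7,0],[-1.5,0.7,0]],"yaw":[0,0,0,0,0,0,0,0],"grip":[12,12,12,12,25,40,50,50]}'
python3 -m crank '{"delta_pos":[[0,0,-10],[0,0,-30],[0,0,-60],[0,0,-90],[0,0,-120],[40,0,-130],[80,0,-130],[100,0,-130]],"yaw":[0,0,0,0,0,0,0,0],"grip":[50,50,50,50,50,50,50,50]}'
python3 - <<'E'
from p import *
from h import *
plan([])
d=bot.get_image('top');e=bot.get_image('side')
A=np.linspace(0,2*np.pi,72,endpoint=False)
def th(q): return cv2.GaussianBlur(cv2.morphologyEx(cv2.cvtColor(q["image"],cv2.COLOR_RGB2GRAY).astype(np.float32),cv2.MORPH_TOPHAT,np.ones((5,5))),(3,3),0)
TH=[th(d),th(e)];B=[]
for X in np.arange(.58,.606,.001):
  for Y in np.arange(-.125,-.098,.001):
   v=0
   for t,q in zip(TH,(d,e)):
    P=np.array([proj(q,[X+.069*np.cos(a),Y+.069*np.sin(a),.076]) for a in A]).round().astype(int);v+=t[P[:,1],P[:,0]].mean()
   B.append((v,X,Y))
B.sort(reverse=True);print(np.round(B[:4],3))
t=np.radians(371.5);c=np.array([.5929,-.1111,.066]);u=np.array([np.cos(t),np.sin(t),0])
for k,r in(("long",.165),("stub",-.091)):
    o=[wood(q,proj(q,c+u*r))[0] for q in(d,e)];L=tri(d,o[0],e,o[1]);print(k,L);
    if k=="long":L0=L[0]
print("yaw",np.degrees(np.arctan2(*(L0-L[0])[1::-1])))
T0=load("top0")["image"].astype(int);df=np.abs(d["image"].astype(int)-T0).max(2)
cv2.imwrite('pics/g.png',np.hstack([cv2.resize(q['image'][y:y+290,x:x+200,::-1],None,fx=2,fy=2) for q,x,y in((d,320,80),(e,200,190))]))
E
```

```text
time: 10.27
tool_pos: [0.4978, -0.1286, 0.0607]
ee_rot: [[-0.98, -0.199, -0.0], [-0.199, 0.98, 0.001], [0.0, 0.001, -1.0]]
ft_force: [-0.2, 0.3, 0.2]
opening: 0.582
grasp_force: 0.0
time: 10.93
tool_pos: [0.396, -0.1496, 0.1916]
ee_rot: [[-0.98, -0.198, -0.002], [-0.198, 0.98, -0.002], [0.002, -0.001, -1.0]]
ft_force: [-0.6, -0.7, 0.1]
opening: 0.588
grasp_force: 0.0
t 10.93 pos [ 0.396  -0.1496  0.1916] yaw 101.4 F [-0.6 -0.7  0.1] open 0.588 gf 0.0 q7 1.81
[]
[]
[[62.796  0.592 -0.111]
 [62.421  0.591 -0.111]
 [61.872  0.593 -0.111]
 [61.844  0.592 -0.112]]
long (array([ 0.75438688, -0.07875054,  0.07033908]), np.float64(5.5609868571883995e-06))
stub (array([ 0.49908184, -0.13027437,  0.07148892]), np.float64(0.0011777910516673712))
yaw 11.40976878527756
```

View pics/g.png

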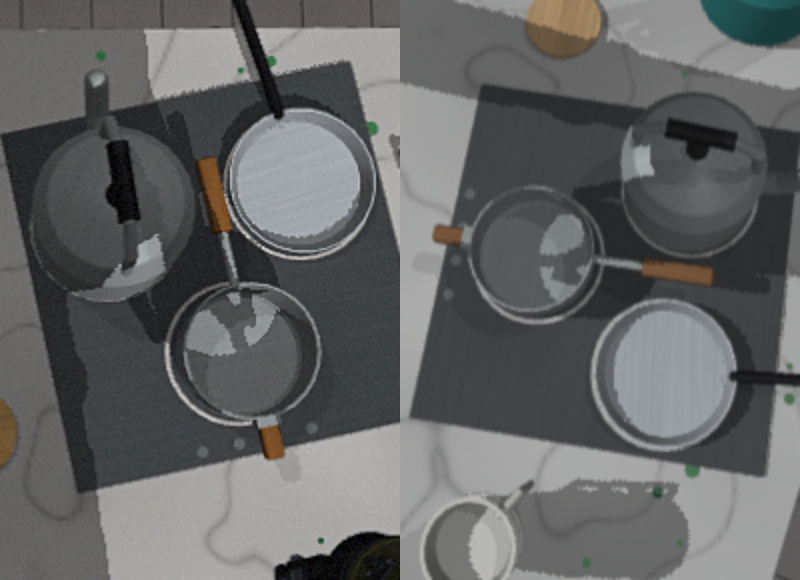

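The pan is centred at (0.592, -0.111) against the ring's (0.593, -0.111). The handle's yaw is 11.4° against 11.55° for the hob. The long handle, at top crop (213,195), lies free in the gap, the other items stand where they were, and the gripper is clear.

```bash
python3 -c "
from station import bot
print(bot.job_done())"
```

```text
the job is handed in; nothing more can be done
None
```

The job is handed in: the milk pan is back on its front ring, about 1 mm off centre, with the long handle pointing straight back (within 0.2°) in the gap between kettle and crêpe pan. The gripper is clear, and it took about 11 s of the 58 s allowed.

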